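Load the stick steriliser through its cover slot

ROBOT

A 7-joint arm with a two-finger parallel gripper is mounted at the origin on a cart in front of the work surface, level with it; the furniture and walls round the work are solid. World frame = base frame: x ahead of the robot, y to its left, z up, the work surface at z = 0. Lengths are in m, angles in rad, forces in N, time in s.
With the tool pointing down it reaches from about 0.35 to 0.9 m from the base axis. Payload 8.1 kg.
Tool frame: the origin (TCP) lies midway between the tips of the shut fingers; the grasp point (between the pads) lies robot.pinch_z behind it (robot.pinch_z is the distance from the TCP to the grasp point, in m); z points along the fingers, y is the line along which they close (so a half turn about z gives the same grasp; the last joint's range is limited). The gripper opens to 92 mm and grips with 3 to 60 N. Pads are 19 mm wide; open, the fingers measure 130 mm over their backs; the gripper's body (75 mm by 190 mm) begins 47 mm behind the grasp point.
Start: joints at [-1.256, 0.434, 0.025, 1.573, -0.012, 1.134, -0.075], TCP at [0.254, 0.571, 0.227] pointing down, gripper open.
Joint ranges: [-2.62, 2.62], [-0.44, 2.09], [-1.27, 1.32], [0.08, 2.57], [-1.32, 4.46], [0.12, 2], [-2.74, 2.74]. Speed limits (rad/s): [2.22, 2.22, 3.01, 3.01, 3.14, 3.14, 3.14].

INTERFACE

Orientations are given as a unit quaternion [x, y, z, w].
In Python, from cell import robot gives the robot as it stands.
- The arm moves only by the shell command python3 -m creep 'ROWS'. ROWS is JSON, a list of rows, each an object with "delta_pos": the shift along the world's x, y, z scaled (see below), a list of three; "angular": the turn, a rotation vector about the world's x, y, z scaled (see below), a list of three; "fingers": the opening, from -1 (shut) to 1 (fully open). A call has 1 to 10 rows; each row is the pose to reach, as a shift and turn from the pose commanded when the call began, turning the shorter way round; what a row does not reach only later rows make up. The controller multiplies each number of a shift by 50 cm and each number of a turn by 2 pi rad. A row lasts 1/10 s, in which the tool goes at most 50 mm and 8.59 degrees, less where a joint would pass 70% of its speed; a pose out of reach is approached as far as the arm can. A call with a number of a shift or a turn outside -1 to 1 is refused whole. A call with a gripper value outside its range is refused whole. The fingers move at their own pace and stop on an object; the grip force is fixed at half the most. Time passes only in rows, so rows that repeat a pose let the fingers close. It gives the time, the measured TCP pose, the force, the opening and the grip force at its end, in the units of the state.
- robot.state(): the state, without advancing time (a new reading comes with each control period).
- robot.snapshot(name): name is "side" or "top" or "wrist"; returns a dict with "img" (480x640x3 uint8, red, green, blue), "depth" (480x640 float32, m along the optical axis (not along the pixel's ray), 0 where there is no reading), "fx", "fy", "cx", "cy" (pixels), "pose" (4x4, takes a point from camera to world coordinates); the wrist camera has in their place "T_tool_cam" (4x4, takes a point from camera to tool coordinates, whose origin is the TCP and whose axes are the flange's). Camera axes: x right, y up, looking along -z (the intrinsics and any distortion apply to the point x, -y, -z); pixel columns grow to the right and rows downward; lengths in m; the calibration is good to about 2 mm. A picture is of the moment at which its call begins: read the wrist's pose just before it.
- robot.close_job(): hands the job in; it is judged then, once.
The state is a dict: "clock": time; "joints": joint angles; "qd": joint speeds; "tau": joint torques, N m; "tcp_pos": TCP position; "tool_rot": TCP orientation; "ft_force": force on the tool from outside, world axes, zero at the start; "ft_torque": the same for the moment, N m; "width": finger opening in m; "grip_force": force on a finger pad.
Only numpy, scipy, OpenCV 4.12 (cv2) and the standard library are available. Lean on these libraries where they do the work, as an engineer would, in place of code of your own. Each camera call takes 0.05 s, during which the arm holds its last target. There are 200 camera calls.

TASK

Lift the loading boat with its bundle of lolly sticks off the drip tray, lower it level through the slot in the steriliser's cover and tip it inside so that the bundle slides out onto the steriliser's floor, never letting the clean boat touch the cover, its slot edges or the shutter. Then draw the empty boat out, stand it back upright on the drip tray, and push the shutter fully closed over the slot. Leave the other things on the table where they are.

Things in the scene. Friction and masses are not known exactly. Their poses are not given: they have to be found in the camera images.
- steriliser: Steriliser fixed to the table: metal case 200 (x) x 210 (y) mm, 132 mm high to the top of its cover, amber window and switch on its front. Origin: centre of its underside, on the table; x points from front to back (front face x = -100), z up; a 360 mm high crate stands close behind it. Inside: 192 x 202 mm clear, floor at z = 16 mm, cover underside at z = 128; a 14 mm UV tube runs along y at x = +83, z = 98.
- cover: 4 mm cover plate of the steriliser, with guides and shutter; axes as the steriliser, origin on its underside 128 mm above the table. One slot goes through it at its centre, 56 mm along x, 162 mm along y. Guide rails 13 mm high over the underside stand at y = +-84 to +-95 mm, x = -97 to +53; a 10 mm high stop bar lies across at x = +35.
- slot (a point): Centre of the slot at the top face of the cover, 132 mm above the table; axes as the steriliser: x across the slot (56 mm), y along it (162 mm), z up.
- shutter (a joint): Grey shutter plate 64 (x) x 174 (y) x 3 mm that slides on top of the cover along the steriliser's x axis: 0 = closed, centred over the slot against its stop; up to 0.068 m = fully open, drawn to the front (-x). It starts open, clear of the slot (0.062 or more). It takes about 1.5 N to slide and stays where it is left.
- shutter_grip (a point): Centre of the shutter's black handle bar, 151 mm above the table: 14 mm thick along x, 62 mm long along y, 18 mm high (top 160 mm above the table), on two posts with 6 mm free beneath it. Axes as the steriliser; it moves with the shutter and is over the slot's centre when closed.
- boat: Stainless loading boat, 0.24 kg: pan 46 (x) x 150 (y) mm, floor 3 mm thick, a 22 mm wall along +x, end walls up to 22 mm, the long -x side fully open: the load slides out there when that side is tipped 30 to 35 degrees down. Origin: centre of the pan's underside; y along the pan, z up. It starts upright on the drip tray, open side to the stick fixture.
- boat_grip (a point): Centre of the boat's blue grip (24 mm along the boat's x, 66 along y, 46 high), 158 mm above the pan's underside; axes as the boat. It is carried by two 6 mm bail wires at x = 0: upright at y = +-72 mm to z = 62 over the underside, then in to y = +-21 at z = 128. With the pan 65 mm below the cover's top only the wires stand in the slot, and the boat can be tipped about the slot's centre.
- stick_bundle: Bundle of lolly sticks in two rubber bands, 35 x 117 x 17 mm, 0.03 kg, rigid, lying lengthwise in the boat. Origin: centre of its underside; y along the sticks. Loose: it slides on the boat's polished floor at a slope of about 16 to 23 degrees (friction 0.28 to 0.42).
- drip_tray: White plastic drip tray fixed to the table, 200 (x) x 80 (y) mm, floor 4 mm, rim 8 mm high and 3 mm wide. Origin: centre of its underside, x along its length. The boat stands on its floor with the pan's length along the tray. Between tray and steriliser stands the stick fixture, its sticks up to 120 mm high.
- topping_tub: Bystander: lidded clear tub 89 x 129 x 60 mm with a blue lid; origin under its centre.
- sheet_scoop: Bystander: flat stainless scoop with a black handle, 68 x 230 x 40 mm, lying on the table; origin under its centre.
- mould_cup_a: Bystander: stainless lolly mould 38 x 64 x 95 mm; origin under its centre.
- mould_cup_b: Bystander: a second such mould.
- nail_brush: Bystander: purple scrubbing brush 30 x 86 x 22 mm; origin under its centre.
- marker: Bystander: marker pen 17 x 135 x 16 mm; origin under its centre.

How it is judged:
On the way, in this order (a step that is already met when the one before it is completed fails the run):
1. the boat hangs level inside, its pan wholly under the cover, with the bundle still in it (x of boat in the frame of slot between -0.08 and 0.08 m and y of boat in the frame of slot between -0.03 and 0.03 m and z of boat in the frame of slot below -0.03 m and angle between boat's own z axis and vertical below 0.26 rad and distance between boat and stick_bundle below 0.025 m), for 0.1 s.
2. the boat is tipped inside and the bundle has slid out of it onto the steriliser's floor (x of boat in the frame of slot between -0.08 and 0.08 m and y of boat in the frame of slot between -0.03 and 0.03 m and x of stick_bundle in the frame of steriliser between -0.1 and 0.1 m and y of stick_bundle in the frame of steriliser between -0.105 and 0.105 m and z of stick_bundle in the frame of steriliser between 0.005 and 0.075 m and z of boat in the frame of slot below -0.02 m and angle between boat's own z axis and vertical above 0.35 rad and distance between boat and stick_bundle above 0.035 m), for 0.1 s.
3. the empty boat stands upright on the drip tray again, let go (x of boat in the frame of drip_tray between -0.04 and 0.04 m and y of boat in the frame of drip_tray between -0.03 and 0.03 m and z of boat in the frame of drip_tray between -0.002 and 0.008 m and angle between boat's own z axis and vertical below 0.1 rad and contact force between the fingers and boat below 0.1 N), for 0.2 s.
At the end, for the whole second after the job is handed in: The bundle lies at rest inside the steriliser (within its walls, its origin below 75 mm), the boat stands upright (within 0.1 rad) and at rest on the drip tray's floor with its origin within 40 mm along and 30 mm across the tray's centre, and the shutter is closed to within 5 mm (x of boat in the frame of drip_tray between -0.04 and 0.04 m and y of boat in the frame of drip_tray between -0.03 and 0.03 m and z of boat in the frame of drip_tray between -0.002 and 0.008 m and angle between boat's own z axis and vertical below 0.1 rad and x of stick_bundle in the frame of steriliser between -0.1 and 0.1 m and y of stick_bundle in the frame of steriliser between -0.105 and 0.105 m and z of stick_bundle in the frame of steriliser between 0.005 and 0.075 m and value of joint shutter below 0.005 m and linear speed of each of boat, stick_bundle below 0.02 m/s); the robot touches nothing.
It fails at once if the boat touches the cover, a slot edge, a guide or the shutter (more than 1 N) (contact force between boat and cover above 1 N).
It fails at once if something else on the table (tub, scoop, moulds, brush, marker) is pushed aside by more than 30 mm (distance of any of topping_tub, sheet_scoop, mould_cup_a, mould_cup_b, nail_brush, marker from where it was at the start of the episode above 0.03 m).
It also fails if it takes over 72 s, if anything falls off the work surface, if the arm or the gripper's body presses on something with over 40 N, if the wrist force passes 120 N, or if a joint passes its speed limit or range.

## Working session

There is one attempt and no reset: what is moved stays moved. The work goes in short steps, Python scripts to look and compute and a shell command to move; the robot and the scene stay as the last step left them, time stands still between calls to the robot, and variables do not carry over. Pictures are saved under pics/ and viewed, at most 10 in all, crops included, and the job is handed in when it is done.

```bash
mkdir -p pics; ls; cat > h.py <<'E'
import numpy as np,cv2
from cell import robot
def snap(n,save=None):
    s=robot.snapshot(n)
    if save: cv2.imwrite('pics/'+save,cv2.cvtColor(s['img'],cv2.COLOR_RGB2BGR))
    return s
def cloud(s,T=None):
    d=s['depth'];v,u=np.mgrid[:480,:640]
    P=np.stack([(u-s['cx'])/s['fx']*d,-(v-s['cy'])/s['fy']*d,-d],-1)
    T=s['pose'] if T is None else T
    W=P@T[:3,:3].T+T[:3,3]; W[d==0]=np.nan
    return W
E
python3 - <<'E'
from h import *
a=snap('top','top.png');b=snap('side','side.png')
np.savez('s0.npz',tw=cloud(a),sw=cloud(b),ti=a['img'],si=b['img'])
st=robot.state();print(st,robot.pinch_z,a['pose'].round(3),b['pose'].round(3),[k for k in a])
E
```

```text
pics
{'clock': 0.1, 'joints': array([-1.25560537,  0.43520852,  0.02498328,  1.57393031, -0.01155695,
        1.13399418, -0.07511044]), 'qd': array([ 0.0002478 , -0.00069122, -0.00140421, -0.00223962,  0.00092645,
       -0.0025659 , -0.00150666]), 'tau': array([ 3.66402368e-03, -6.69133973e+01,  9.88188833e-01, -3.15147150e+01,
       -6.05150289e-02,  3.73821112e-02,  8.29488363e-05]), 'tcp_pos': array([0.25348328, 0.57083217, 0.22601858]), 'tool_rot': array([ 2.07413508e-01,  9.78253111e-01, -6.95770340e-04, -5.98373987e-05]), 'ft_force': array([ 0.24755958, -0.7676534 ,  0.21277948]), 'ft_torque': array([-0.03346963, -0.00635539, -0.03866572]), 'grip_force': 0.0, 'width': 0.09196617145361888} 0.0188 [[-0.021  0.998 -0.054  0.443]
 [-1.    -0.021  0.003 -0.14 ]
 [ 0.002  0.054  0.999  1.66 ]
 [ 0.     0.     0.     1.   ]] [[-0.879  0.192 -0.437 -0.146]
 [-0.477 -0.35   0.806  1.087]
 [ 0.002  0.917  0.399  0.727]
 [ 0.     0.     0.     1.   ]] ['img', 'depth', 'fx', 'fy', 'cx', 'cy', 'pose']
```

View pics/top.png

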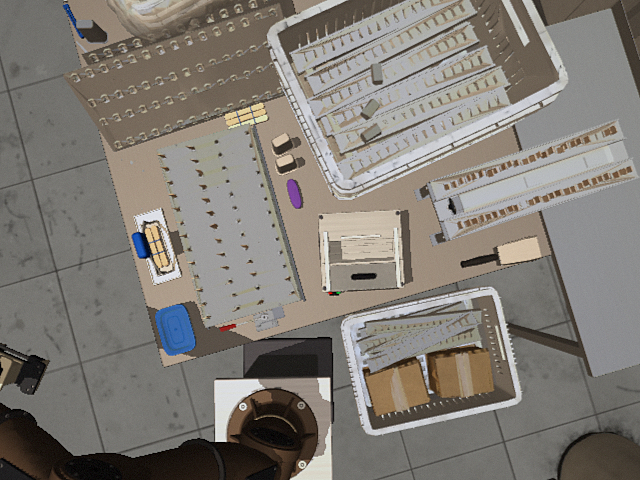

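View pics/side.png

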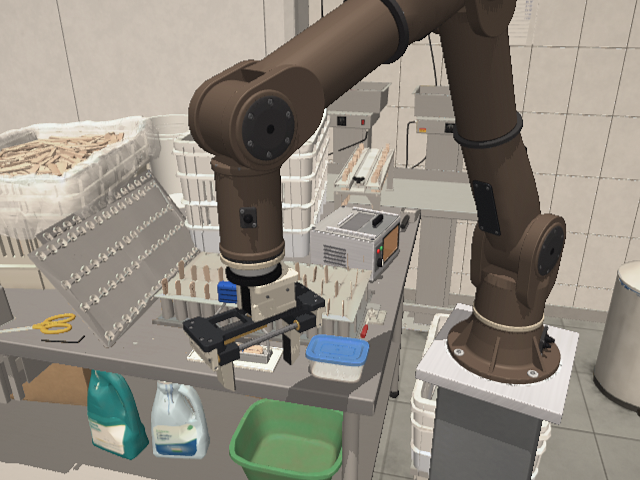

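```bash
python3 - <<'E'
import numpy as np,cv2
z=np.load('s0.npz');W=z['tw'];I=z['ti'].astype(int)
for n,(v,u) in dict(trayc=(246,157),ster=(235,362),handle=(276,363),ctl=(212,322),ctr=(212,403),cbl=(288,320),cbr=(290,403),crate=(195,345)).items():
    print(n,W[v,u].round(3))
hsv=cv2.cvtColor(z['ti'],cv2.COLOR_RGB2HSV)
def rect(m,n):
    P=W[m];P=P[~np.isnan(P[:,0])]
    r=cv2.minAreaRect(P[:,:2].astype(np.float32));print(n,len(P),np.round(r[0],4),np.round(r[1],4),round(r[2],2),'z',np.percentile(P[:,2],[2,50,98]).round(3))
m=np.zeros((480,640),bool);m[195:305,310:420]=1
zz=W[...,2]
rect(m&(zz>.12)&(zz<.137),'cover');rect(m&(zz>.148)&(zz<.17),'handle')
m2=np.zeros((480,640),bool);m2[205:285,125:185]=1
rect(m2&(zz<.02)&(hsv[...,1]<40)&(hsv[...,2]>180),'tray')
rect(m2&(zz>.11),'grip')
rect(m2&(hsv[...,0]>100)&(hsv[...,0]<130)&(hsv[...,1]>120),'blue')
rect(m2&(zz>.012)&(zz<.04)&(hsv[...,1]>60)&(hsv[...,0]<30),'bundle')
rect(m&(zz>.01)&(zz<.1)&(np.mgrid[:480,:640][0]<265)&(np.mgrid[:480,:640][0]>225),'slot')
# crate low pts near steriliser
mc=(zz>.2)&(W[...,1]<.0)&(W[...,1]>-.6)&(W[...,0]>.3)&(W[...,0]<1.2)
P=W[mc];i=np.argsort(P[:,0])[:2000:200];print('crate',P[i].round(3))
c=cv2.resize(z['ti'][190:310,110:430],None,fx=2.5,fy=2.5,interpolation=cv2.INTER_CUBIC);cv2.imwrite('pics/crop.png',c[...,::-1])
E
```

```text
trayc [0.518 0.307 0.021]
ster [ 0.53  -0.247  0.131]
handle [ 0.425 -0.245  0.161]
ctl [ 0.604 -0.147 -0.007]
ctr [ 0.598 -0.372  0.006]
cbl [ 0.393 -0.137  0.002]
cbr [ 0.382 -0.366  0.   ]
crate [ 0.617 -0.2    0.266]
cover 3555 [ 0.4897 -0.2433] [0.2024 0.2103] 1.81 z [0.125 0.132 0.137]
handle 152 [ 0.5139 -0.2436] [0.1882 0.22  ] 89.63 z [0.148 0.158 0.166]
tray 859 [0.5197 0.3134] [0.2032 0.083 ] 16.21 z [-0.004  0.005  0.014]
grip 378 [0.5422 0.2685] [0.114  0.1223] 18.96 z [0.111 0.181 0.19 ]
blue 326 [0.5259 0.3187] [0.0987 0.0403] 30.47 z [0.023 0.182 0.191]
bundle 474 [0.5153 0.302 ] [0.1466 0.0569] 17.65 z [0.013 0.021 0.029]
slot 1346 [ 0.4933 -0.2613] [0.2705 0.0886] 80.82 z [0.011 0.017 0.029]
crate [[ 0.543 -0.487  0.203]
 [ 0.621 -0.222  0.334]
 [ 0.63  -0.173  0.261]
 [ 0.637 -0.212  0.363]
 [ 0.645 -0.292  0.333]
 [ 0.652 -0.241  0.364]
 [ 0.66  -0.31   0.334]
 [ 0.666 -0.316  0.362]
 [ 0.672 -0.307  0.368]
 [ 0.677 -0.363  0.331]]
```

View pics/crop.png

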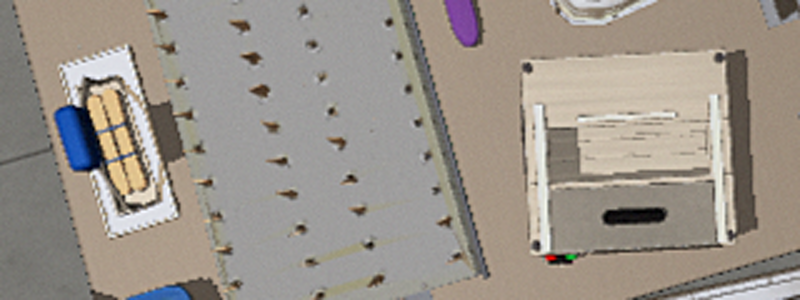

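```bash
python3 - <<'E'
import numpy as np,cv2
z=np.load('s0.npz');W=z['tw'];hsv=cv2.cvtColor(z['ti'],cv2.COLOR_RGB2HSV);zz=W[...,2]
b=(hsv[...,0]>100)&(hsv[...,0]<130)&(hsv[...,1]>120)&(zz>.165)&(zz<.2);b[:200]=0;b[290:]=0;b[:,:120]=0;b[:,190:]=0
P=W[b].astype(np.float32);print(len(P),cv2.minAreaRect(P[:,:2]),P.mean(0))
hb=(zz>.148)&(zz<.17);hb[:262]=0;hb[285:]=0;hb[:,:335]=0;hb[:,390:]=0
P=W[hb].astype(np.float32);print(len(P),cv2.minAreaRect(P[:,:2]),P.mean(0))
E
python3 -m creep '[{"delta_pos":[0,0,0.15],"angular":[0,0,0],"fingers":1},{"delta_pos":[0.1,-0.1,0.2],"angular":[0,0,0.024],"fingers":1},{"delta_pos":[0.2,-0.19,0.2],"angular":[0,0,0.048],"fingers":1},{"delta_pos":[0.3,-0.29,0.2],"angular":[0,0,0.072],"fingers":1},{"delta_pos":[0.4,-0.38,0.2],"angular":[0,0,0.096],"fingers":1},{"delta_pos":[0.5,-0.48,0.2],"angular":[0,0,0.112],"fingers":1},{"delta_pos":[0.53,-0.51,0.2],"angular":[0,0,0.112],"fingers":1},{"delta_pos":[0.53,-0.51,0.2],"angular":[0,0,0.112],"fingers":1},{"delta_pos":[0.53,-0.51,0.2],"angular":[0,0,0.112],"fingers":1},{"delta_pos":[0.53,-0.51,0.2],"angular":[0,0,0.112],"fingers":1}]'
```

```text
clock: 1.1
tcp_pos: [0.5228, 0.3103, 0.3263]
tool_rot: [-0.138, 0.99, -0.002, 0.0]
ft_force: [-0.9, -0.4, 1.1]
width: 0.0916
grip_force: 0.0Traceback (most recent call last):
  File "<stdin>", line 4, in <module>
cv2.error: OpenCV(4.12.0) /io/opencv/modules/imgproc/src/convhull.cpp:143: error: (-215:Assertion failed) total >= 0 && (depth == CV_32F || depth == CV_32S) in function 'convexHull'
```

```bash
cat >> h.py <<'E'
from scipy.spatial.transform import Rotation as R
def rect(P,n=''):
    P=P[~np.isnan(P[:,0])];r=cv2.minAreaRect(np.ascontiguousarray(P[:,:2],np.float32))
    print(n,len(P),np.round(r[0],4),np.round(r[1],4),round(r[2],2),'z',np.percentile(P[:,2],[2,50,98]).round(3))
def wrist(save=None):
    st=robot.state();s=snap('wrist',save)
    T=np.eye(4);T[:3,:3]=R.from_quat(st['tool_rot']).as_matrix();T[:3,3]=st['tcp_pos']
    return s,cloud(s,T@s['T_tool_cam'])
def blue(img):
    h=cv2.cvtColor(img,cv2.COLOR_RGB2HSV);return (h[...,0]>100)&(h[...,0]<130)&(h[...,1]>120)
E
python3 - <<'E'
from h import *
z=np.load('s0.npz');W=z['tw'];zz=W[...,2]
b=blue(z['ti'])&(zz>.165)&(zz<.2);b[:200]=0;b[290:]=0;b[:,:120]=0;b[:,190:]=0;rect(W[b],'grip top')
hb=(zz>.148)&(zz<.17);hb[:262]=0;hb[285:]=0;hb[:,:335]=0;hb[:,390:]=0;rect(W[hb],'handle')
s,V=wrist('w1.png');b=blue(s['img'])
rect(V[b&(V[...,2]>.165)&(V[...,2]<.205)],'grip wrist')
print(R.from_quat(robot.state()['tool_rot']).as_matrix().round(3))
E
```

```text
grip top 264 [0.5138 0.3074] [0.0661 0.0229] 18.59 z [0.167 0.183 0.191]
handle 133 [ 0.4264 -0.2512] [0.0256 0.073 ] 17.63 z [0.152 0.159 0.164]
grip wrist 1565 [0.513  0.3079] [0.0627 0.022 ] 16.63 z [0.18  0.185 0.187]
[[-0.961 -0.277 -0.   ]
 [-0.277  0.961 -0.001]
 [ 0.    -0.001 -1.   ]]
```

View pics/w1.png

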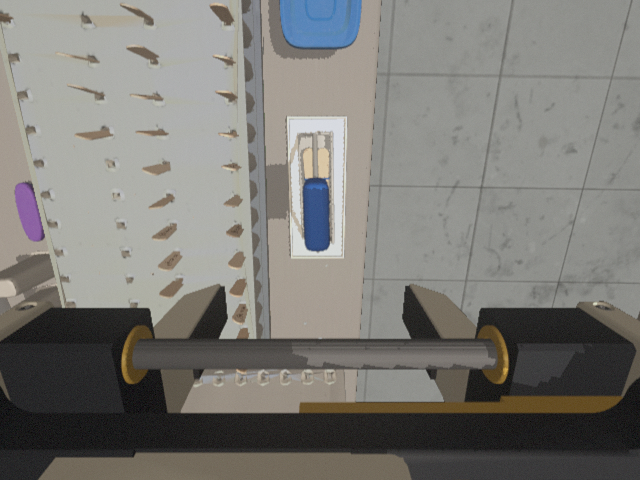

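```bash
python3 -m creep '[{"delta_pos":[-0.02,-0.005,-0.05],"angular":[0,0,0.001],"fingers":1},{"delta_pos":[-0.02,-0.005,-0.1],"angular":[0,0,0.001],"fingers":1},{"delta_pos":[-0.02,-0.005,-0.12],"angular":[0,0,0.001],"fingers":1},{"delta_pos":[-0.02,-0.005,-0.12],"angular":[0,0,0.001],"fingers":1},{"delta_pos":[-0.02,-0.005,-0.12],"angular":[0,0,0.001],"fingers":1}]'
```

```text
clock: 1.65
tcp_pos: [0.5086, 0.3145, 0.2675]
tool_rot: [-0.146, 0.989, 0.0, 0.0]
ft_force: [0.8, -0.7, 1.0]
width: 0.0918
grip_force: 0.0
```

```bash
python3 -m creep '[{"delta_pos":[0.009,-0.013,0],"angular":[0,0,0],"fingers":1},{"delta_pos":[0.009,-0.013,-0.06],"angular":[0,0,0],"fingers":1},{"delta_pos":[0.009,-0.013,-0.12],"angular":[0,0,0],"fingers":1},{"delta_pos":[0.009,-0.013,-0.18],"angular":[0,0,0],"fingers":1},{"delta_pos":[0.009,-0.013,-0.24],"angular":[0,0,0],"fingers":1},{"delta_pos":[0.009,-0.013,-0.24],"angular":[0,0,0],"fingers":1},{"delta_pos":[0.009,-0.013,-0.24],"angular":[0,0,0],"fingers":1}]'
```

```text
clock: 2.35
tcp_pos: [0.5139, 0.3071, 0.1478]
tool_rot: [-0.145, 0.989, 0.0, 0.0]
ft_force: [0.6, 0.5, 0.4]
width: 0.0916
grip_force: 0.0
```

```bash
python3 -m creep '[{"delta_pos":[0,0,0],"angular":[0,0,0],"fingers":-1},{"delta_pos":[0,0,0],"angular":[0,0,0],"fingers":-1},{"delta_pos":[0,0,0],"angular":[0,0,0],"fingers":-1},{"delta_pos":[0,0,0],"angular":[0,0,0],"fingers":-1},{"delta_pos":[0,0,0],"angular":[0,0,0],"fingers":-1},{"delta_pos":[0,0,0],"angular":[0,0,0],"fingers":-1},{"delta_pos":[0,0,0],"angular":[0,0,0],"fingers":-1},{"delta_pos":[0,0,0],"angular":[0,0,0],"fingers":-1},{"delta_pos":[0,0,0],"angular":[0,0,0],"fingers":-1},{"delta_pos":[0,0,0],"angular":[0,0,0],"fingers":-1}]'
```

```text
clock: 3.35
tcp_pos: [0.513, 0.3072, 0.1466]
tool_rot: [-0.146, 0.989, -0.0, -0.0]
ft_force: [-0.1, -0.1, -0.2]
width: 0.0238
grip_force: 30.0
```

```bash
python3 -m creep '[{"delta_pos":[0,0,0.01],"angular":[0,0,0],"fingers":-1},{"delta_pos":[0,0,0.03],"angular":[0,0,0],"fingers":-1},{"delta_pos":[0,0,0.06],"angular":[0,0,0],"fingers":-1},{"delta_pos":[0,0,0.1],"angular":[0,0,0],"fingers":-1},{"delta_pos":[0,0,0.15],"angular":[0,0,0],"fingers":-1},{"delta_pos":[0,0,0.2],"angular":[0,0,0],"fingers":-1},{"delta_pos":[0,0,0.25],"angular":[0,0,0],"fingers":-1},{"delta_pos":[0,0,0.3],"angular":[0,0,0],"fingers":-1},{"delta_pos":[0,0,0.34],"angular":[0,0,0],"fingers":-1},{"delta_pos":[0,0,0.36],"angular":[0,0,0],"fingers":-1}]'
python3 -m creep '[{"delta_pos":[0,0,0.01],"angular":[0,0,0],"fingers":-1},{"delta_pos":[0,0,0.02],"angular":[0,0,0],"fingers":-1},{"delta_pos":[0,0,0.02],"angular":[0,0,0],"fingers":-1},{"delta_pos":[0,0,0.02],"angular":[0,0,0],"fingers":-1}]'
```

```text
clock: 4.35
tcp_pos: [0.5136, 0.3075, 0.3295]
tool_rot: [-0.145, 0.989, 0.001, 0.001]
ft_force: [0.5, 0.6, -2.2]
width: 0.0236
grip_force: 30.0
clock: 4.75
tcp_pos: [0.5129, 0.3071, 0.3359]
tool_rot: [-0.146, 0.989, -0.0, -0.001]
ft_force: [0.4, 0.4, -3.0]
width: 0.0237
grip_force: 30.0
```

```bash
python3 - <<'E'
from h import *
s,V=wrist('w2.png');t=snap('top');np.savez('s1.npz',V=V,I=s['img'],W=cloud(t),ti=t['img'])
print(robot.state()['tcp_pos'],robot.state()['ft_force'])
W=cloud(t);P=W.reshape(-1,3)
m=(abs(P[:,0]+0-.49)<.1)&(abs(P[:,1]+.243)<.11)&(P[:,2]>.126)&(P[:,2]<.137);rect(P[m],'cover')
E
```

```text
[0.51286354 0.30708375 0.33592295] [ 0.2472825  -0.43711703 -2.21778767]
cover 3434 [ 0.4906 -0.2432] [0.1998 0.2104] 1.75 z [0.127 0.133 0.137]
```

View pics/w2.png

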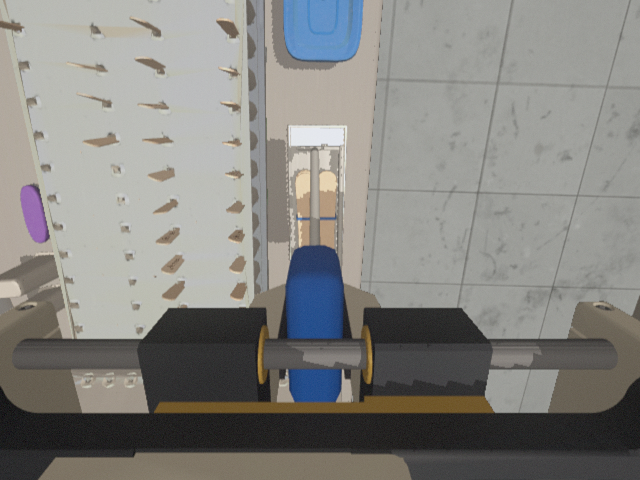

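```bash
python3 - <<'E'
from h import *
z=np.load('s1.npz');V=z['V'];st=robot.state()
T=R.from_quat(st['tool_rot']).as_matrix();L=(V-st['tcp_pos'])@T
b=blue(z['I'])&(L[...,2]<0.0)&(L[...,2]>-.06);b[:230]=0
P=L[b];print('blue x range',np.nanpercentile(P[:,0],[1,50,98,99.8]),'y',np.nanpercentile(P[:,1],[1,99]),'z',np.nanpercentile(P[:,2],[2,50,98]))
# pan points: z about .12-.1426 in tool
for v in range(120,180,4): print(v,L[v,300].round(3),L[v,315].round(3),L[v,335].round(3))
m=(L[...,2]>.115)&(L[...,2]<.15)&(abs(L[...,1])<.04);m[240:]=0;P=L[m];print('pan',np.nanpercentile(P[:,0],[1,50,99,99.9]),np.nanpercentile(P[:,1],[1,50,99]))
print('tilt', T[:,2])
E
```

```text
blue x range [-0.02742002  0.01677829  0.03129858  0.03154344] y [-0.012029    0.01052048] z [-0.03979912 -0.03763966 -0.00679121]
120 [ 0.099 -0.02   0.335] [0.099 0.    0.335] [0.099 0.028 0.336]
124 [ 0.094 -0.02   0.335] [0.094 0.    0.336] [0.094 0.028 0.335]
128 [ 0.089 -0.02   0.331] [0.089 0.    0.331] [0.089 0.028 0.332]
132 [ 0.084 -0.02   0.331] [0.084 0.    0.331] [0.084 0.028 0.332]
136 [ 0.078 -0.02   0.331] [0.078 0.    0.332] [0.078 0.028 0.331]
140 [ 0.073 -0.02   0.331] [0.073 0.    0.331] [0.073 0.028 0.332]
144 [ 0.068 -0.021  0.331] [0.068 0.    0.331] [0.068 0.028 0.331]
148 [ 0.072 -0.012  0.128] [ 0.072 -0.     0.107] [0.072 0.016 0.12 ]
152 [ 0.068 -0.013  0.14 ] [ 0.071 -0.     0.077] [0.068 0.017 0.14 ]
156 [ 0.064 -0.013  0.139] [ 0.069 -0.     0.075] [0.064 0.017 0.139]
160 [ 0.061 -0.013  0.14 ] [ 0.066 -0.     0.072] [0.061 0.017 0.139]
164 [ 0.058 -0.013  0.139] [ 0.064 -0.     0.068] [0.058 0.017 0.14 ]
168 [ 0.054 -0.013  0.139] [ 0.062 -0.     0.065] [0.054 0.017 0.139]
172 [ 0.052 -0.013  0.129] [ 0.06  -0.     0.063] [0.051 0.017 0.138]
176 [ 0.049 -0.013  0.125] [ 0.057 -0.     0.059] [0.049 0.016 0.125]
pan [-0.0066138   0.03726004  0.07301046  0.07450808] [-0.02308012  0.00471281  0.02259424]
tilt [-1.10922030e-03 -7.75580981e-04 -9.99999084e-01]
```

```bash
python3 -m creep '[{"delta_pos":[0,-0.005,0],"angular":[0,0,-0.002],"fingers":-1},{"delta_pos":[0,-0.015,0],"angular":[0,0,-0.005],"fingers":-1},{"delta_pos":[0,-0.03,0],"angular":[0,0,-0.01],"fingers":-1},{"delta_pos":[0,-0.055,0],"angular":[0,0,-0.017],"fingers":-1},{"delta_pos":[0,-0.09,0],"angular":[0,0,-0.025],"fingers":-1},{"delta_pos":[0,-0.13,0],"angular":[0,0,-0.034],"fingers":-1},{"delta_pos":[0,-0.17,0],"angular":[0,0,-0.044],"fingers":-1},{"delta_pos":[0,-0.21,0],"angular":[0,0,-0.054],"fingers":-1},{"delta_pos":[0,-0.25,0],"angular":[0,0,-0.064],"fingers":-1},{"delta_pos":[0,-0.29,0],"angular":[0,0,-0.074],"fingers":-1}]'
python3 -m creep '[{"delta_pos":[0,-0.04,0],"angular":[0,0,-0.011],"fingers":-1},{"delta_pos":[-0.002,-0.08,0],"angular":[0,0,-0.022],"fingers":-1},{"delta_pos":[-0.005,-0.12,0],"angular":[0,0,-0.033],"fingers":-1},{"delta_pos":[-0.008,-0.16,0],"angular":[0,0,-0.044],"fingers":-1},{"delta_pos":[-0.011,-0.2,0],"angular":[0,0,-0.055],"fingers":-1},{"delta_pos":[-0.014,-0.24,0],"angular":[0,0,-0.066],"fingers":-1},{"delta_pos":[-0.017,-0.28,0],"angular":[0,0,-0.077],"fingers":-1},{"delta_pos":[-0.02,-0.32,0],"angular":[0,0,-0.088],"fingers":-1},{"delta_pos":[-0.023,-0.36,0],"angular":[0,0,-0.099],"fingers":-1},{"delta_pos":[-0.026,-0.4,0],"angular":[0,0,-0.11],"fingers":-1}]'
python3 -m creep '[{"delta_pos":[-0.003,-0.04,0],"angular":[0,0,-0.011],"fingers":-1},{"delta_pos":[-0.006,-0.08,0],"angular":[0,0,-0.022],"fingers":-1},{"delta_pos":[-0.009,-0.12,0],"angular":[0,0,-0.033],"fingers":-1},{"delta_pos":[-0.012,-0.16,0],"angular":[0,0,-0.044],"fingers":-1},{"delta_pos":[-0.015,-0.2,0],"angular":[0,0,-0.055],"fingers":-1},{"delta_pos":[-0.017,-0.24,0],"angular":[0,0,-0.066],"fingers":-1},{"delta_pos":[-0.018,-0.28,0],"angular":[0,0,-0.077],"fingers":-1},{"delta_pos":[-0.019,-0.315,0],"angular":[0,0,-0.088],"fingers":-1},{"delta_pos":[-0.019,-0.345,0],"angular":[0,0,-0.098],"fingers":-1},{"delta_pos":[-0.019,-0.37,0],"angular":[0,0,-0.105],"fingers":-1}]'
python3 -m creep '[{"delta_pos":[0,-0.017,0],"angular":[0,0,-0.002],"fingers":-1},{"delta_pos":[0,-0.028,0],"angular":[0,0,-0.002],"fingers":-1},{"delta_pos":[0,-0.035,0],"angular":[0,0,-0.002],"fingers":-1},{"delta_pos":[0,-0.038,0],"angular":[0,0,-0.002],"fingers":-1},{"delta_pos":[0,-0.038,0],"angular":[0,0,-0.002],"fingers":-1},{"delta_pos":[0,-0.038,0],"angular":[0,0,-0.002],"fingers":-1},{"delta_pos":[0,-0.038,0],"angular":[0,0,-0.002],"fingers":-1}]'
python3 - <<'E'
from h import *
s=snap('side');t=snap('top');np.savez('s2.npz',W=cloud(t),ti=t['img'],S=cloud(s),si=s['img'])
st=robot.state();print(st['tcp_pos'],R.from_quat(st['tool_rot']).as_matrix().round(4),st['joints'].round(2))
c=cv2.resize(s['img'][170:330,280:480],None,fx=3.5,fy=3.5,interpolation=cv2.INTER_CUBIC);cv2.imwrite('pics/c2.png',c[...,::-1])
E
```

```text
clock: 5.85
tcp_pos: [0.5131, 0.1603, 0.3369]
tool_rot: [0.089, 0.996, 0.0, 0.0]
ft_force: [-0.2, 0.0, -2.2]
width: 0.0238
grip_force: 30.0
clock: 6.85
tcp_pos: [0.5, -0.0394, 0.3368]
tool_rot: [0.421, 0.907, 0.0, 0.0]
ft_force: [-0.1, 0.5, -2.9]
width: 0.0237
grip_force: 30.0
clock: 7.85
tcp_pos: [0.4906, -0.2241, 0.3367]
tool_rot: [0.692, 0.722, -0.0, 0.0]
ft_force: [0.4, 0.2, -2.3]
width: 0.0238
grip_force: 30.0
clock: 8.55
tcp_pos: [0.4907, -0.2413, 0.3367]
tool_rot: [0.695, 0.719, 0.0, -0.0]
ft_force: [-0.7, -1.4, -1.9]
width: 0.0241
grip_force: 30.0
[ 0.49070509 -0.24146156  0.33677149] [[-3.510e-02  9.994e-01  2.000e-04]
 [ 9.994e-01  3.510e-02  1.000e-04]
 [ 1.000e-04  2.000e-04 -1.000e+00]] [-0.1   0.25  0.6   1.62 -0.14  1.32  0.55]
```

View pics/c2.png

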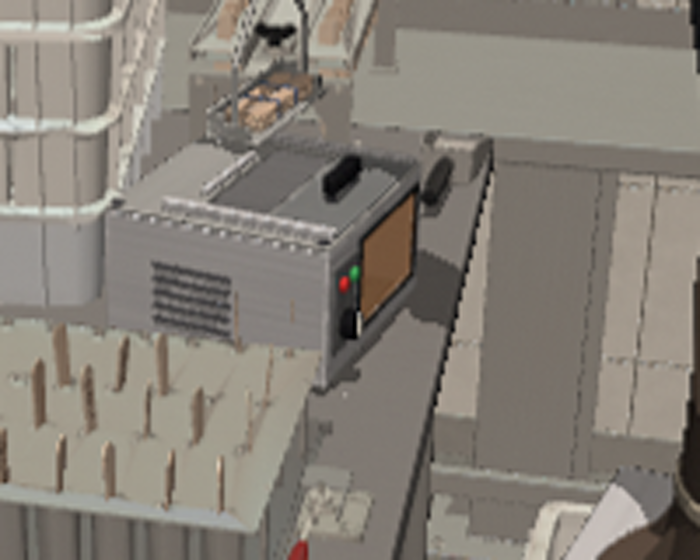

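```bash
python3 - <<'E'
from h import *
z=np.load('s2.npz');S=z['S'];W=z['W']
P=S.reshape(-1,3);n=~np.isnan(P[:,0]);P=P[n];C=z['si'].reshape(-1,3)[n].astype(int)
box=(abs(P[:,0]-.49)<.12)&(abs(P[:,1]+.243)<.13)
rect(P[box&(P[:,2]>.127)&(P[:,2]<.136)],'cover side')
rect(P[box&(P[:,2]>.185)&(P[:,2]<.22)&(abs(P[:,0]-.49)<.05)],'pan side')
rect(P[box&(P[:,2]>.15)&(P[:,2]<.165)&(P[:,0]<.46)],'handle side')
# slot front edge(shutter) / walls seen: stop bar
m=box&(P[:,2]>.139)&(P[:,2]<.146)&(abs(P[:,1]+.243)<.07)&(P[:,0]>.5)&(P[:,0]<.56);rect(P[m],'stopbar side')
Q=W.reshape(-1,3);b2=(abs(Q[:,0]-.49)<.12)&(abs(Q[:,1]+.243)<.13)
rect(Q[b2&(Q[:,2]>.127)&(Q[:,2]<.136)],'cover top')
z0=np.load('s0.npz');Q=z0['tw']
m=(Q[...,2]<.11)&(abs(Q[...,0]-.49)<.05)&(abs(Q[...,1]+.243)<.1)
rect(Q[m],'inside seen thru slot top0')
# per-column boundaries in image top0
v,u=np.where(m);
for uu in range(u.min(),u.max()+1,8):
    k=v[u==uu]
    if len(k): a,b=k.min(),k.max();print(uu,a,b,Q[a-1,uu].round(4),Q[b+1,uu].round(4))
for vv in range(v.min(),v.max()+1,4):
    k=u[v==vv];a,b=k.min(),k.max();print('row',vv,a,b,Q[vv,a-1].round(4),Q[vv,b+1].round(4))
E
```

```text
cover side 1003 [ 0.4913 -0.2381] [0.2048 0.211 ] 1.98 z [0.128 0.133 0.136]
pan side 483 [ 0.4889 -0.2418] [0.0506 0.1619] 2.22 z [0.196 0.209 0.218]
handle side 65 [ 0.4228 -0.243 ] [0.0157 0.062 ] 3.71 z [0.151 0.158 0.163]
stopbar side 10 [ 0.5235 -0.2385] [0.0054 0.0905] 2.87 z [0.139 0.14  0.141]
cover top 957 [ 0.4913 -0.2427] [0.1991 0.2095] 1.75 z [0.127 0.132 0.136]
inside seen thru slot top0 1381 [ 0.4942 -0.251 ] [0.0602 0.1744] 1.79 z [0.008 0.017 0.025]
329 242 251 [ 0.5162 -0.1626  0.1313] [ 0.4881 -0.162   0.1312]
337 241 262 [ 0.5181 -0.1831  0.1347] [ 0.4595 -0.1818  0.1316]
345 241 262 [ 0.5178 -0.2035  0.1333] [ 0.4591 -0.2021  0.1359]
353 240 261 [ 0.5203 -0.2244  0.1262] [ 0.4613 -0.223   0.1266]
361 240 261 [ 0.5196 -0.2447  0.1308] [ 0.4608 -0.2429  0.1347]
369 239 260 [ 0.5218 -0.2652  0.1302] [ 0.463  -0.2639  0.1285]
377 239 260 [ 0.5212 -0.2856  0.132 ] [ 0.4624 -0.2836  0.136 ]
385 239 260 [ 0.5209 -0.3063  0.1297] [ 0.4621 -0.3048  0.1283]
row 238 387 391 [ 0.5211 -0.3092  0.1261] [ 0.5206 -0.3242  0.1294]
row 242 329 391 [ 0.5138 -0.1601  0.1276] [ 0.5101 -0.3233  0.1345]
row 246 329 392 [ 0.5038 -0.1599  0.1215] [ 0.5    -0.3261  0.1307]
row 250 329 392 [ 0.4932 -0.1596  0.1309] [ 0.4897 -0.3256  0.1321]
row 254 330 392 [ 0.4829 -0.1619  0.1336] [ 0.4796 -0.3258  0.1284]
row 258 330 392 [ 0.4728 -0.1617  0.1291] [ 0.4693 -0.3251  0.1313]
row 262 330 347 [ 0.4625 -0.1614  0.134 ] [ 0.4614 -0.2096  0.1392]
```

```bash
python3 -m creep '[{"delta_pos":[0,-0.001,-0.01],"angular":[0,0,0],"fingers":-1},{"delta_pos":[0,-0.001,-0.025],"angular":[0,0,0],"fingers":-1},{"delta_pos":[0,-0.001,-0.045],"angular":[0,0,0],"fingers":-1},{"delta_pos":[0,-0.001,-0.065],"angular":[0,0,0],"fingers":-1},{"delta_pos":[0,-0.001,-0.08],"angular":[0,0,0],"fingers":-1},{"delta_pos":[0,-0.001,-0.09],"angular":[0,0,0],"fingers":-1},{"delta_pos":[0,-0.001,-0.09],"angular":[0,0,0],"fingers":-1},{"delta_pos":[0,-0.001,-0.09],"angular":[0,0,0],"fingers":-1}]'
python3 - <<'E'
from h import *
s=snap('side');S=cloud(s)
print(robot.state()['tcp_pos'])
c=cv2.resize(s['img'][180:260,310:410],None,fx=7,fy=7,interpolation=cv2.INTER_CUBIC);cv2.imwrite('pics/c3.png',c[...,::-1])
E
```

```text
clock: 9.45
tcp_pos: [0.4907, -0.2424, 0.2919]
tool_rot: [0.695, 0.719, 0.0, 0.0]
ft_force: [0.3, 0.7, -2.4]
width: 0.0238
grip_force: 30.0
[ 0.49082068 -0.24239317  0.29206128]
```

View pics/c3.png

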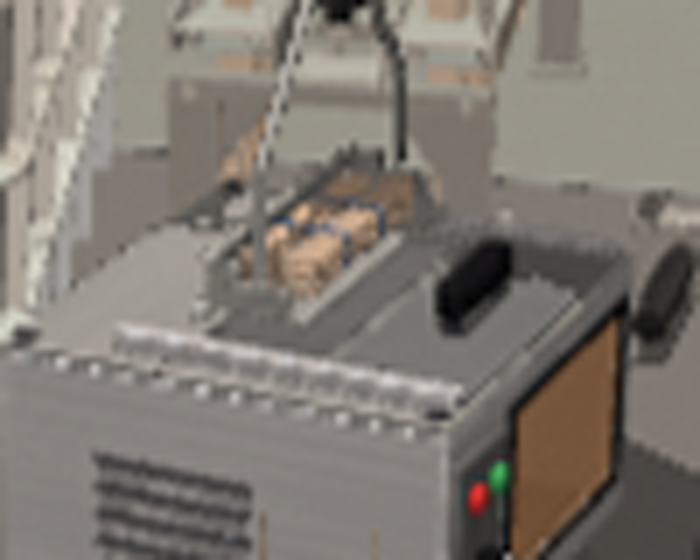

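```bash
python3 -m creep '[{"delta_pos":[-0.001,0,-0.01],"angular":[0,0,0],"fingers":-1},{"delta_pos":[-0.001,0,-0.025],"angular":[0,0,0],"fingers":-1},{"delta_pos":[-0.001,0,-0.045],"angular":[0,0,0],"fingers":-1},{"delta_pos":[-0.001,0,-0.065],"angular":[0,0,0],"fingers":-1},{"delta_pos":[-0.001,0,-0.085],"angular":[0,0,0],"fingers":-1},{"delta_pos":[-0.001,0,-0.105],"angular":[0,0,0],"fingers":-1},{"delta_pos":[-0.001,0,-0.125],"angular":[0,0,0],"fingers":-1},{"delta_pos":[-0.001,0,-0.145],"angular":[0,0,0],"fingers":-1},{"delta_pos":[-0.001,0,-0.158],"angular":[0,0,0],"fingers":-1},{"delta_pos":[-0.001,0,-0.163],"angular":[0,0,0],"fingers":-1}]'
python3 -m creep '[{"delta_pos":[0,0,0],"angular":[0,0,0],"fingers":-1},{"delta_pos":[0,0,0],"angular":[0,0,0],"fingers":-1},{"delta_pos":[0,0,0],"angular":[0,0,0],"fingers":-1}]'
```

```text
clock: 10.5
tcp_pos: [0.4898, -0.2421, 0.2094]
tool_rot: [0.695, 0.719, -0.0, -0.0]
ft_force: [0.0, -0.5, -2.4]
width: 0.0235
grip_force: 30.0
clock: 10.8
tcp_pos: [0.4904, -0.2424, 0.2107]
tool_rot: [0.695, 0.719, 0.0, 0.0]
ft_force: [0.5, -0.1, -2.3]
width: 0.024
grip_force: 30.0
```

```bash
python3 -m creep '[{"delta_pos":[-0.0055,0,0],"angular":[0.0002,-0.0056,0],"fingers":-1},{"delta_pos":[-0.011,0,0],"angular":[0.0004,-0.0111,0],"fingers":-1},{"delta_pos":[-0.0219,-0.001,-0.0015],"angular":[0.0008,-0.0222,0],"fingers":-1},{"delta_pos":[-0.0327,-0.001,-0.0034],"angular":[0.0012,-0.0333,0],"fingers":-1},{"delta_pos":[-0.0434,-0.0015,-0.006],"angular":[0.0015,-0.0444,0],"fingers":-1},{"delta_pos":[-0.0538,-0.002,-0.0095],"angular":[0.0019,-0.0556,0],"fingers":-1},{"delta_pos":[-0.064,-0.002,-0.0136],"angular":[0.0023,-0.0667,0],"fingers":-1},{"delta_pos":[-0.0739,-0.0026,-0.0184],"angular":[0.0027,-0.0778,0],"fingers":-1},{"delta_pos":[-0.0811,-0.003,-0.0225],"angular":[0.003,-0.0861,0],"fingers":-1},{"delta_pos":[-0.088,-0.003,-0.0269],"angular":[0.0033,-0.0944,0],"fingers":-1}]'
python3 -m creep '[{"delta_pos":[0,0,0],"angular":[0,0,0],"fingers":-1},{"delta_pos":[0,0,0],"angular":[0,0,0],"fingers":-1},{"delta_pos":[0,0,0],"angular":[0,0,0],"fingers":-1},{"delta_pos":[0,0,0],"angular":[0,0,0],"fingers":-1},{"delta_pos":[0,0,0],"angular":[0,0,0],"fingers":-1},{"delta_pos":[0,0,0],"angular":[0,0,0],"fingers":-1},{"delta_pos":[0,0,0],"angular":[0,0,0],"fingers":-1},{"delta_pos":[0,0,0],"angular":[0,0,0],"fingers":-1}]'
python3 - <<'E'
from h import *
st=robot.state();print(st['tcp_pos'],np.degrees(np.arccos(-R.from_quat(st['tool_rot']).as_matrix()[2,2])))
s,V=wrist('w4.png')
s=snap('side')
c=cv2.resize(s['img'][180:260,310:410],None,fx=7,fy=7,interpolation=cv2.INTER_CUBIC);cv2.imwrite('pics/c4.png',c[...,::-1])
E
```

```text
clock: 11.8
tcp_pos: [0.4458, -0.2443, 0.1974]
tool_rot: [0.664, 0.687, 0.211, 0.205]
ft_force: [1.6, 0.5, -1.8]
width: 0.0237
grip_force: 30.0
clock: 12.6
tcp_pos: [0.4462, -0.2437, 0.1968]
tool_rot: [0.664, 0.688, 0.21, 0.203]
ft_force: [-0.2, -1.1, -2.7]
width: 0.0236
grip_force: 30.0
[ 0.44615664 -0.24369974  0.19678781] 34.0011362287304
```

View pics/w4.png

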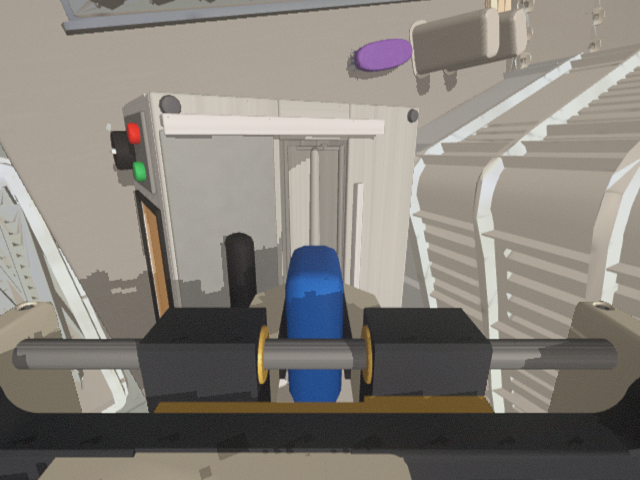

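```bash
python3 - <<'E'
from h import *
st=robot.state();s,V=wrist();T=R.from_quat(st['tool_rot']).as_matrix();L=(V-st['tcp_pos'])@T
for v in (156,170,190,210,230): print(v,[(L[v,u].round(3).tolist(),s['img'][v,u].tolist()) for u in (291,300,333)])
print(np.mean([robot.state()['ft_force'][2] for _ in range(5)]))
E
```

```text
156 [([0.064, -0.02, 0.139], [149, 146, 135]), ([0.064, -0.012, 0.14], [150, 144, 135]), ([0.064, 0.016, 0.139], [151, 146, 137])]
170 [([0.052, -0.02, 0.139], [194, 188, 175]), ([0.052, -0.012, 0.14], [197, 191, 179]), ([0.052, 0.016, 0.14], [151, 145, 136])]
190 [([0.035, -0.02, 0.14], [190, 184, 173]), ([0.035, -0.012, 0.139], [196, 188, 179]), ([0.035, 0.017, 0.139], [150, 143, 136])]
210 [([0.017, -0.021, 0.139], [192, 186, 176]), ([0.017, -0.012, 0.138], [196, 187, 177]), ([0.017, 0.017, 0.139], [151, 146, 137])]
230 [([-0.002, -0.021, 0.14], [186, 181, 171]), ([-0.001, -0.013, 0.139], [194, 187, 177]), ([-0.001, 0.017, 0.139], [149, 145, 136])]
-2.8625901193279044
```

```bash
python3 -m creep '[{"delta_pos":[0.007,0,0.0045],"angular":[-0.0003,0.0083,0],"fingers":-1},{"delta_pos":[0.0141,0.0005,0.0085],"angular":[-0.0006,0.0166,0],"fingers":-1},{"delta_pos":[0.024,0.001,0.0133],"angular":[-0.001,0.0277,0],"fingers":-1},{"delta_pos":[0.0342,0.001,0.0174],"angular":[-0.0014,0.0388,0],"fingers":-1},{"delta_pos":[0.0446,0.0015,0.0209],"angular":[-0.0018,0.05,0],"fingers":-1},{"delta_pos":[0.0553,0.002,0.0235],"angular":[-0.0021,0.0611,0],"fingers":-1},{"delta_pos":[0.0661,0.002,0.0254],"angular":[-0.0025,0.0722,0],"fingers":-1},{"delta_pos":[0.077,0.003,0.0265],"angular":[-0.0029,0.0833,0],"fingers":-1},{"delta_pos":[0.088,0.003,0.0269],"angular":[-0.0033,0.0944,0],"fingers":-1},{"delta_pos":[0.088,0.003,0.0269],"angular":[-0.0033,0.0944,0],"fingers":-1}]'
python3 -m creep '[{"delta_pos":[0,0,0],"angular":[0,0,0],"fingers":-1},{"delta_pos":[0,0,0],"angular":[0,0,0],"fingers":-1},{"delta_pos":[0,0,0],"angular":[0,0,0],"fingers":-1},{"delta_pos":[0,0,0],"angular":[0,0,0],"fingers":-1}]'
python3 - <<'E'
from h import *
st=robot.state();T=R.from_quat(st['tool_rot']).as_matrix();print(T.round(4));s,V=wrist();L=(V-st['tcp_pos'])@T
b=blue(s['img'])&(L[...,2]<0.0)&(L[...,2]>-.06);b[:230]=0
P=L[b];print(np.nanpercentile(P[:,0],[99.8]),np.nanpercentile(P[:,1],[1,99]))
m=(L[...,2]>.115)&(L[...,2]<.15)&(abs(L[...,1])<.03);m[240:]=0;P=L[m];print('pan',np.nanpercentile(P[:,0],[99,99.9]),np.nanpercentile(P[:,1],[1,50,99]))
E
```

```text
clock: 13.75
tcp_pos: [0.4927, -0.2411, 0.2098]
tool_rot: [0.694, 0.72, -0.001, -0.0]
ft_force: [-0.8, 0.4, -2.4]
width: 0.024
grip_force: 30.0
clock: 14.15
tcp_pos: [0.4895, -0.2425, 0.2105]
tool_rot: [0.695, 0.719, 0.0, 0.0]
ft_force: [0.3, 0.2, -2.1]
width: 0.0238
grip_force: 30.0
[[-3.350e-02  9.994e-01  9.000e-04]
 [ 9.994e-01  3.350e-02  3.000e-04]
 [ 3.000e-04  9.000e-04 -1.000e+00]]
[0.0309362] [-0.01113629  0.01145837]
pan [0.0726066 0.0741178] [-0.02234032  0.00527386  0.02333014]
```

```bash
python3 -m creep '[{"delta_pos":[0.001,0,0.015],"angular":[0,0,0],"fingers":-1},{"delta_pos":[0.001,0,0.04],"angular":[0,0,0],"fingers":-1},{"delta_pos":[0.001,0,0.065],"angular":[0,0,0],"fingers":-1},{"delta_pos":[0.001,0,0.09],"angular":[0,0,0],"fingers":-1},{"delta_pos":[0.001,0,0.115],"angular":[0,0,0],"fingers":-1},{"delta_pos":[0.001,0,0.14],"angular":[0,0,0],"fingers":-1},{"delta_pos":[0.001,0,0.17],"angular":[0,0,0],"fingers":-1},{"delta_pos":[0.001,0,0.21],"angular":[0,0,0],"fingers":-1},{"delta_pos":[0.001,0,0.24],"angular":[0,0,0],"fingers":-1},{"delta_pos":[0.001,0,0.253],"angular":[0,0,0],"fingers":-1}]'
python3 -m creep '[{"delta_pos":[0,0.01,0],"angular":[0,0,0.003],"fingers":-1},{"delta_pos":[0,0.03,0],"angular":[0,0,0.008],"fingers":-1},{"delta_pos":[0,0.06,0],"angular":[0,0,0.016],"fingers":-1},{"delta_pos":[0,0.1,0],"angular":[0,0,0.026],"fingers":-1},{"delta_pos":[0,0.14,0],"angular":[0,0,0.037],"fingers":-1},{"delta_pos":[0,0.18,0],"angular":[0,0,0.048],"fingers":-1},{"delta_pos":[0.003,0.22,0],"angular":[0,0,0.059],"fingers":-1},{"delta_pos":[0.006,0.26,0],"angular":[0,0,0.07],"fingers":-1},{"delta_pos":[0.01,0.3,0],"angular":[0,0,0.081],"fingers":-1},{"delta_pos":[0.014,0.34,0],"angular":[0,0,0.092],"fingers":-1}]'
python3 -m creep '[{"delta_pos":[0.003,0.04,0],"angular":[0,0,0.011],"fingers":-1},{"delta_pos":[0.006,0.08,0],"angular":[0,0,0.022],"fingers":-1},{"delta_pos":[0.009,0.12,0],"angular":[0,0,0.033],"fingers":-1},{"delta_pos":[0.012,0.16,0],"angular":[0,0,0.044],"fingers":-1},{"delta_pos":[0.015,0.2,0],"angular":[0,0,0.055],"fingers":-1},{"delta_pos":[0.018,0.24,0],"angular":[0,0,0.066],"fingers":-1},{"delta_pos":[0.021,0.28,0],"angular":[0,0,0.077],"fingers":-1},{"delta_pos":[0.024,0.32,0],"angular":[0,0,0.088],"fingers":-1},{"delta_pos":[0.027,0.36,0],"angular":[0,0,0.099],"fingers":-1},{"delta_pos":[0.03,0.4,0],"angular":[0,0,0.11],"fingers":-1}]'
python3 -m creep '[{"delta_pos":[0,0.04,0],"angular":[0,0,0.011],"fingers":-1},{"delta_pos":[0,0.08,0],"angular":[0,0,0.022],"fingers":-1},{"delta_pos":[0,0.12,0],"angular":[0,0,0.033],"fingers":-1},{"delta_pos":[0,0.16,0],"angular":[0,0,0.044],"fingers":-1},{"delta_pos":[0,0.2,0],"angular":[0,0,0.055],"fingers":-1},{"delta_pos":[0,0.24,0],"angular":[0,0,0.066],"fingers":-1},{"delta_pos":[0,0.28,0],"angular":[0,0,0.077],"fingers":-1},{"delta_pos":[0,0.315,0],"angular":[0,0,0.084],"fingers":-1},{"delta_pos":[0,0.34,0],"angular":[0,0,0.088],"fingers":-1},{"delta_pos":[0,0.35,0],"angular":[0,0,0.088],"fingers":-1}]'
python3 -m creep '[{"delta_pos":[0,0,0],"angular":[0,0,0],"fingers":-1},{"delta_pos":[0,0,0],"angular":[0,0,0],"fingers":-1},{"delta_pos":[0,0,0],"angular":[0,0,0],"fingers":-1}]'
```

```text
clock: 15.2
tcp_pos: [0.4911, -0.2426, 0.3388]
tool_rot: [0.695, 0.719, 0.001, 0.001]
ft_force: [0.6, -0.2, -2.1]
width: 0.0238
grip_force: 30.0
clock: 16.2
tcp_pos: [0.4978, -0.0705, 0.3368]
tool_rot: [0.458, 0.889, 0.0, 0.0]
ft_force: [-0.5, 0.2, -1.3]
width: 0.024
grip_force: 30.0
clock: 17.2
tcp_pos: [0.5127, 0.1294, 0.3367]
tool_rot: [0.13, 0.991, 0.0, -0.0]
ft_force: [-0.2, -0.2, -2.2]
width: 0.0239
grip_force: 30.0
clock: 18.2
tcp_pos: [0.5123, 0.3044, 0.3364]
tool_rot: [-0.144, 0.99, 0.0, -0.0]
ft_force: [-0.0, 0.4, -1.4]
width: 0.0239
grip_force: 30.0
clock: 18.5
tcp_pos: [0.513, 0.3017, 0.3369]
tool_rot: [-0.142, 0.99, -0.0, 0.0]
ft_force: [-0.8, -0.0, -1.5]
width: 0.0239
grip_force: 30.0
```

```bash
python3 -m creep '[{"delta_pos":[0,0.011,-0.02],"angular":[0,0,0.0013],"fingers":-1},{"delta_pos":[0,0.011,-0.06],"angular":[0,0,0.0013],"fingers":-1},{"delta_pos":[0,0.011,-0.11],"angular":[0,0,0.0013],"fingers":-1},{"delta_pos":[0,0.011,-0.16],"angular":[0,0,0.0013],"fingers":-1},{"delta_pos":[0,0.011,-0.21],"angular":[0,0,0.0013],"fingers":-1},{"delta_pos":[0,0.011,-0.26],"angular":[0,0,0.0013],"fingers":-1},{"delta_pos":[0,0.011,-0.3],"angular":[0,0,0.0013],"fingers":-1},{"delta_pos":[0,0.011,-0.33],"angular":[0,0,0.0013],"fingers":-1},{"delta_pos":[0,0.011,-0.35],"angular":[0,0,0.0013],"fingers":-1},{"delta_pos":[0,0.011,-0.36],"angular":[0,0,0.0013],"fingers":-1}]'
python3 -m creep '[{"delta_pos":[0,0,-0.007],"angular":[0,0,0],"fingers":-1},{"delta_pos":[0,0,-0.014],"angular":[0,0,0],"fingers":-1},{"delta_pos":[0,0,-0.019],"angular":[0,0,0],"fingers":-1},{"delta_pos":[0,0,-0.0205],"angular":[0,0,0],"fingers":-1},{"delta_pos":[0,0,-0.0205],"angular":[0,0,0],"fingers":-1},{"delta_pos":[0,0,-0.0205],"angular":[0,0,0],"fingers":-1}]'
```

```text
clock: 19.5
tcp_pos: [0.5122, 0.3079, 0.1556]
tool_rot: [-0.146, 0.989, -0.0, -0.001]
ft_force: [-0.5, 0.9, -3.5]
width: 0.0241
grip_force: 30.0
clock: 20.1
tcp_pos: [0.5128, 0.3083, 0.1468]
tool_rot: [-0.146, 0.989, 0.0, 0.0]
ft_force: [0.2, 0.5, -2.5]
width: 0.0238
grip_force: 30.0
```

```bash
python3 -m creep '[{"delta_pos":[0,0,-0.001],"angular":[0,0,0],"fingers":-1},{"delta_pos":[0,0,-0.002],"angular":[0,0,0],"fingers":-1},{"delta_pos":[0,0,-0.002],"angular":[0,0,0],"fingers":-1}]'; python3 -m creep '[{"delta_pos":[0,0,-0.001],"angular":[0,0,0],"fingers":-1},{"delta_pos":[0,0,-0.002],"angular":[0,0,0],"fingers":-1},{"delta_pos":[0,0,-0.002],"angular":[0,0,0],"fingers":-1}]'
```

```text
clock: 20.4
tcp_pos: [0.5128, 0.3084, 0.1466]
tool_rot: [-0.147, 0.989, 0.0, 0.0]
ft_force: [-2.5, -0.4, 7.3]
width: 0.0239
grip_force: 30.0
clock: 20.7
tcp_pos: [0.5128, 0.3085, 0.1466]
tool_rot: [-0.147, 0.989, 0.0, 0.001]
ft_force: [-5.7, -3.0, 15.7]
width: 0.0236
grip_force: 30.0
```

Contact made at 0.1466; back off the push and release.

```bash
python3 -m creep '[{"delta_pos":[0,0,0.002],"angular":[0,0,0],"fingers":-1},{"delta_pos":[0,0,0.003],"angular":[0,0,0],"fingers":-1},{"delta_pos":[0,0,0.003],"angular":[0,0,0],"fingers":-1}]'; python3 -m creep '[{"delta_pos":[0,0,0],"angular":[0,0,0],"fingers":0},{"delta_pos":[0,0,0],"angular":[0,0,0],"fingers":0.9},{"delta_pos":[0,0,0],"angular":[0,0,0],"fingers":0.9},{"delta_pos":[0,0,0],"angular":[0,0,0],"fingers":0.9},{"delta_pos":[0,0,0],"angular":[0,0,0],"fingers":0.9},{"delta_pos":[0,0,0],"angular":[0,0,0],"fingers":0.9},{"delta_pos":[0,0,0],"angular":[0,0,0],"fingers":0.9},{"delta_pos":[0,0,0],"angular":[0,0,0],"fingers":0.9}]'
```

```text
clock: 21.0
tcp_pos: [0.5128, 0.3085, 0.1466]
tool_rot: [-0.147, 0.989, 0.0, 0.0]
ft_force: [-2.9, -0.5, 7.3]
width: 0.0238
grip_force: 30.0
clock: 21.8
tcp_pos: [0.5126, 0.3082, 0.146]
tool_rot: [-0.146, 0.989, 0.0, 0.0]
ft_force: [0.9, -0.6, -0.0]
width: 0.0832
grip_force: 0.0
```

```bash
python3 -m creep '[{"delta_pos":[0,0,0.03],"angular":[0,0,0],"fingers":0.9},{"delta_pos":[0,0,0.09],"angular":[0,0,0],"fingers":0.9},{"delta_pos":[0,0,0.16],"angular":[0,0,0],"fingers":0.9},{"delta_pos":[0,0,0.24],"angular":[0,0,0],"fingers":0.9},{"delta_pos":[0,0,0.32],"angular":[0,0,0],"fingers":0.9},{"delta_pos":[0,0,0.37],"angular":[0,0,0],"fingers":0.9},{"delta_pos":[0,0,0.37],"angular":[0,0,0],"fingers":0.9}]'
python3 - <<'E'
from h import *
st=robot.state();s,V=wrist();b=blue(s['img']);rect(V[b&(V[...,2]>.165)&(V[...,2]<.205)],'grip')
P=V.reshape(-1,3);rect(P[(P[:,2]>.0175)&(P[:,2]<.03)&(np.hypot(P[:,0]-.513,P[:,1]-.308)<.09)],'boat walls')
print(st['tcp_pos'])
E
```

```text
clock: 22.5
tcp_pos: [0.514, 0.3092, 0.3353]
tool_rot: [-0.146, 0.989, 0.002, 0.003]
ft_force: [0.8, 0.7, 0.2]
width: 0.0873
grip_force: 0.0
grip 1435 [0.513  0.3079] [0.0621 0.0214] 17.39 z [0.181 0.185 0.187]
boat walls 462 [0.5241 0.2773] [0.1516 0.1125] 16.78 z [0.018 0.028 0.03 ]
[0.5140137  0.30919764 0.33534858]
```

Boat stands upright as before. Now to the shutter.

```bash
python3 -m creep '[{"delta_pos":[0,-0.03,0],"angular":[0,0,-0.01],"fingers":0.2},{"delta_pos":[0,-0.09,0],"angular":[0,0,-0.029],"fingers":0.2},{"delta_pos":[-0.015,-0.165,0],"angular":[0,0,-0.049],"fingers":0.2},{"delta_pos":[-0.03,-0.24,0],"angular":[0,0,-0.069],"fingers":0.2},{"delta_pos":[-0.045,-0.315,0],"angular":[0,0,-0.089],"fingers":0.2},{"delta_pos":[-0.06,-0.39,0],"angular":[0,0,-0.109],"fingers":0.2},{"delta_pos":[-0.075,-0.465,0],"angular":[0,0,-0.129],"fingers":0.2},{"delta_pos":[-0.09,-0.54,0],"angular":[0,0,-0.149],"fingers":0.2},{"delta_pos":[-0.105,-0.615,0],"angular":[0,0,-0.169],"fingers":0.2},{"delta_pos":[-0.12,-0.69,0],"angular":[0,0,-0.189],"fingers":0.2}]'
python3 -m creep '[{"delta_pos":[-0.015,-0.075,0],"angular":[0,0,-0.02],"fingers":0.2},{"delta_pos":[-0.03,-0.15,0],"angular":[0,0,-0.04],"fingers":0.2},{"delta_pos":[-0.04,-0.225,0],"angular":[0,0,-0.06],"fingers":0.2},{"delta_pos":[-0.048,-0.3,0],"angular":[0,0,-0.08],"fingers":0.2},{"delta_pos":[-0.055,-0.36,0],"angular":[0,0,-0.095],"fingers":0.2},{"delta_pos":[-0.056,-0.4,0],"angular":[0,0,-0.102],"fingers":0.2},{"delta_pos":[-0.056,-0.416,0],"angular":[0,0,-0.102],"fingers":0.2},{"delta_pos":[-0.056,-0.416,0],"angular":[0,0,-0.102],"fingers":0.2},{"delta_pos":[-0.056,-0.416,0],"angular":[0,0,-0.102],"fingers":0.2}]'
python3 - <<'E'
from h import *
st=robot.state();s,V=wrist('w5.png');P=V.reshape(-1,3);C=s['img'].reshape(-1,3).sum(1)
rect(P[(P[:,2]>.15)&(P[:,2]<.168)&(abs(P[:,0]-.42)<.04)&(P[:,1]>-.3)&(P[:,1]<-.18)],'handle');print(st['tcp_pos'],st['tool_rot'])
m=(P[:,2]>.01)&(P[:,2]<.08)&(abs(P[:,0]-.49)<.03)&(abs(P[:,1]+.243)<.08);rect(P[m],'seen in slot')
E
```

```text
clock: 23.55
tcp_pos: [0.4514, -0.0382, 0.3298]
tool_rot: [0.434, 0.901, -0.0, -0.001]
ft_force: [0.2, -0.3, -0.0]
width: 0.0547
grip_force: 0.0
clock: 24.45
tcp_pos: [0.4251, -0.2433, 0.3306]
tool_rot: [0.693, 0.721, 0.0, -0.0]
ft_force: [-1.3, -0.0, 0.7]
width: 0.055
grip_force: 0.0
handle 807 [ 0.4252 -0.2461] [0.0135 0.0608] 2.38 z [0.155 0.16  0.162]
[ 0.42505191 -0.2433347   0.33057891] [ 6.93001084e-01  7.20936376e-01  2.34183109e-05 -4.88432800e-04]
seen in slot 3500 [ 0.4975 -0.2438] [0.0459 0.1579] 0.4 z [0.015 0.017 0.02 ]
```

View pics/w5.png

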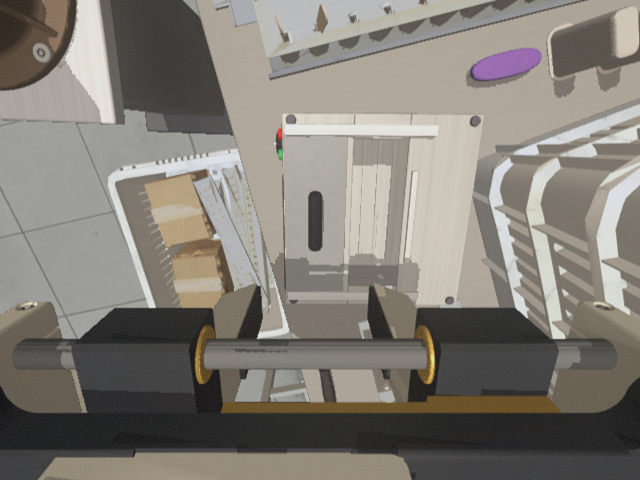

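```bash
python3 -m creep '[{"delta_pos":[0,-0.005,-0.06],"angular":[0,0,0],"fingers":0.2},{"delta_pos":[0,-0.005,-0.12],"angular":[0,0,0],"fingers":0.2},{"delta_pos":[0,-0.005,-0.18],"angular":[0,0,0],"fingers":0.2},{"delta_pos":[0,-0.005,-0.24],"angular":[0,0,0],"fingers":0.2},{"delta_pos":[0,-0.005,-0.3],"angular":[0,0,0],"fingers":0.2},{"delta_pos":[0,-0.005,-0.34],"angular":[0,0,0],"fingers":0.2},{"delta_pos":[0,-0.005,-0.365],"angular":[0,0,0],"fingers":0.2},{"delta_pos":[0,-0.005,-0.378],"angular":[0,0,0],"fingers":0.2},{"delta_pos":[0,-0.005,-0.378],"angular":[0,0,0],"fingers":0.2},{"delta_pos":[0,-0.005,-0.378],"angular":[0,0,0],"fingers":0.2}]'
python3 -m creep '[{"delta_pos":[0,0,0],"angular":[0,0,0],"fingers":-1},{"delta_pos":[0,0,0],"angular":[0,0,0],"fingers":-1},{"delta_pos":[0,0,0],"angular":[0,0,0],"fingers":-1},{"delta_pos":[0,0,0],"angular":[0,0,0],"fingers":-1},{"delta_pos":[0,0,0],"angular":[0,0,0],"fingers":-1},{"delta_pos":[0,0,0],"angular":[0,0,0],"fingers":-1},{"delta_pos":[0,0,0],"angular":[0,0,0],"fingers":-1},{"delta_pos":[0,0,0],"angular":[0,0,0],"fingers":-1}]'
```

```text
clock: 25.5
tcp_pos: [0.4252, -0.2474, 0.1428]
tool_rot: [0.694, 0.72, 0.0, 0.001]
ft_force: [-0.2, -0.4, 0.1]
width: 0.0546
grip_force: 0.0
clock: 26.3
tcp_pos: [0.4247, -0.2473, 0.142]
tool_rot: [0.694, 0.72, 0.0, 0.0]
ft_force: [0.6, 0.2, 0.4]
width: 0.0138
grip_force: 30.0
```

```bash
python3 -m creep '[{"delta_pos":[0.01,0,0],"angular":[0,0,0],"fingers":-1},{"delta_pos":[0.03,0.001,0],"angular":[0,0,0],"fingers":-1},{"delta_pos":[0.05,0.0015,0],"angular":[0,0,0],"fingers":-1},{"delta_pos":[0.07,0.002,0],"angular":[0,0,0],"fingers":-1},{"delta_pos":[0.09,0.003,0],"angular":[0,0,0],"fingers":-1},{"delta_pos":[0.105,0.0035,0],"angular":[0,0,0],"fingers":-1},{"delta_pos":[0.115,0.004,0],"angular":[0,0,0],"fingers":-1},{"delta_pos":[0.122,0.004,0],"angular":[0,0,0],"fingers":-1},{"delta_pos":[0.125,0.004,0],"angular":[0,0,0],"fingers":-1},{"delta_pos":[0.125,0.004,0],"angular":[0,0,0],"fingers":-1}]'
python3 -m creep '[{"delta_pos":[0.002,0,0],"angular":[0,0,0],"fingers":-1},{"delta_pos":[0.003,0,0],"angular":[0,0,0],"fingers":-1},{"delta_pos":[0.003,0,0],"angular":[0,0,0],"fingers":-1}]'
```

```text
clock: 27.3
tcp_pos: [0.4878, -0.2452, 0.142]
tool_rot: [0.694, 0.72, 0.0, 0.0]
ft_force: [0.8, 1.3, 2.9]
width: 0.0137
grip_force: 30.0
clock: 27.6
tcp_pos: [0.4886, -0.2452, 0.142]
tool_rot: [0.694, 0.72, 0.0, -0.0]
ft_force: [-1.5, 1.3, 3.6]
width: 0.0133
grip_force: 30.0
```

```bash
python3 -m creep '[{"delta_pos":[0.002,0,0],"angular":[0,0,0],"fingers":-1},{"delta_pos":[0.003,0,0],"angular":[0,0,0],"fingers":-1},{"delta_pos":[0.003,0,0],"angular":[0,0,0],"fingers":-1}]'
python3 -m creep '[{"delta_pos":[0.002,0,0],"angular":[0,0,0],"fingers":-1},{"delta_pos":[0.003,0,0],"angular":[0,0,0],"fingers":-1},{"delta_pos":[0.003,0,0],"angular":[0,0,0],"fingers":-1}]'
```

```text
clock: 27.9
tcp_pos: [0.4901, -0.2451, 0.1421]
tool_rot: [0.694, 0.72, 0.0, -0.0]
ft_force: [-1.4, 2.4, 4.7]
width: 0.014
grip_force: 30.0
clock: 28.2
tcp_pos: [0.4916, -0.2451, 0.1421]
tool_rot: [0.694, 0.72, 0.0, -0.0]
ft_force: [-1.1, 2.5, 5.2]
width: 0.0136
grip_force: 30.0
```

Not yet at the stop; keep going in small steps.

```bash
python3 -m creep '[{"delta_pos":[0.002,0,0],"angular":[0,0,0],"fingers":-1},{"delta_pos":[0.003,0,0],"angular":[0,0,0],"fingers":-1},{"delta_pos":[0.003,0,0],"angular":[0,0,0],"fingers":-1}]'
python3 -m creep '[{"delta_pos":[0.002,0,0],"angular":[0,0,0],"fingers":-1},{"delta_pos":[0.003,0,0],"angular":[0,0,0],"fingers":-1},{"delta_pos":[0.003,0,0],"angular":[0,0,0],"fingers":-1}]'
```

```text
clock: 28.5
tcp_pos: [0.4918, -0.245, 0.142]
tool_rot: [0.694, 0.72, -0.0, -0.001]
ft_force: [-6.3, 2.6, 10.4]
width: 0.0142
grip_force: 30.0
clock: 28.8
tcp_pos: [0.4918, -0.245, 0.142]
tool_rot: [0.695, 0.719, -0.001, -0.002]
ft_force: [-11.8, 3.0, 15.5]
width: 0.014
grip_force: 30.0
```

Against the stop (0.4918). Back off the push, release, and rise clear.

```bash
python3 -m creep '[{"delta_pos":[-0.005,0,0],"angular":[0,0,0],"fingers":-1},{"delta_pos":[-0.005,0,0],"angular":[0,0,0],"fingers":0.2},{"delta_pos":[-0.005,0,0],"angular":[0,0,0],"fingers":0.2},{"delta_pos":[-0.005,0,0],"angular":[0,0,0],"fingers":0.2},{"delta_pos":[-0.005,0,0],"angular":[0,0,0],"fingers":0.2},{"delta_pos":[-0.005,0,0],"angular":[0,0,0],"fingers":0.2},{"delta_pos":[-0.005,0,0],"angular":[0,0,0],"fingers":0.2},{"delta_pos":[-0.005,0,0],"angular":[0,0,0],"fingers":0.2}]'
python3 -m creep '[{"delta_pos":[0,0,0.03],"angular":[0,0,0],"fingers":0.2},{"delta_pos":[0,0,0.09],"angular":[0,0,0],"fingers":0.2},{"delta_pos":[0,0,0.16],"angular":[0,0,0],"fingers":0.2},{"delta_pos":[0,0,0.24],"angular":[0,0,0],"fingers":0.2},{"delta_pos":[0,0,0.32],"angular":[0,0,0],"fingers":0.2},{"delta_pos":[0,0,0.36],"angular":[0,0,0],"fingers":0.2},{"delta_pos":[0,0,0.36],"angular":[0,0,0],"fingers":0.2},{"delta_pos":[0,0,0.36],"angular":[0,0,0],"fingers":0.2}]'
python3 - <<'E'
from h import *
s,V=wrist();P=V.reshape(-1,3)
rect(P[(P[:,2]>.15)&(P[:,2]<.168)&(abs(P[:,0]-.49)<.04)&(P[:,1]>-.3)&(P[:,1]<-.18)],'handle')
P=cloud(snap('top'));b=(P[...,2]>.165)&(P[...,2]<.2);b[:200]=0;b[290:]=0;b[:,:120]=0;b[:,165:]=0;rect(P[b],'grip')
print(robot.state()['tcp_pos'])
E
```

```text
clock: 29.6
tcp_pos: [0.4921, -0.2453, 0.142]
tool_rot: [0.694, 0.72, -0.0, -0.0]
ft_force: [0.4, -0.2, -0.2]
width: 0.0546
grip_force: 0.0
clock: 30.4
tcp_pos: [0.4921, -0.2451, 0.3218]
tool_rot: [0.694, 0.72, 0.0, 0.0]
ft_force: [0.2, -0.7, -1.1]
width: 0.0549
grip_force: 0.0
handle 862 [ 0.4918 -0.244 ] [0.0138 0.0612] 1.8 z [0.155 0.16  0.162]
grip 289 [0.514  0.3084] [0.067 0.028] 19.37 z [0.168 0.183 0.191]
[ 0.49155703 -0.24482806  0.32070528]
```

```bash
python3 -c "
from cell import robot
print(robot.close_job())"
```

```text
the job is handed in; nothing more can be done
None
```

The job is handed in at about 31 s: the bundle was tipped out inside the steriliser, the empty boat stands upright on the drip tray, and the shutter is pushed closed against its stop. I inferred the bundle's place from the boat being empty after tipping, as I never saw it on the floor, and the hand-in call returned no verdict.

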